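# Load a round bar into a sprung cross-drilling fixture on a tilted table

### The job

Load the plain full-length bar from the wooden rack into the V-block fixture on the tilted table, ready for cross-drilling: it must lie fully home in both V-blocks, held endways between the fixed stop and the sprung pusher (the gap at rest is shorter than the bar, so the pusher has to be pressed back to let it in). Let go of it, and leave the other two bars and everything else lying about where they are.

Things in the scene. Friction and masses are not known exactly. Their poses are not given: they have to be found in the camera images.
- blank: The bar to load: a plain turned aluminium round bar, 30 mm in diameter along its whole length of 130 mm, 0.2 to 0.35 kg. It lies in one of the rack's three pairs of notches (any of the three), its axis level, 40 mm above the bench. Origin at the middle of the bar on its axis; its x axis runs along the bar; both ends are alike.
- short_bar: Bar to leave alone: the same stock, 30 mm in diameter but only 95 mm long, in another slot of the rack, its axis 40 mm above the bench. Origin at its middle, x along the bar.
- stepped_bar: Bar to leave alone: 140 mm long, the middle 92 mm 30 mm in diameter, with an 18 mm journal 24 mm long at each end, in another slot of the rack, its axis 40 mm above the bench. Origin at its middle, x along the bar.
- rack: Wooden bar rack fixed to the bench: plywood base 130 x 250 x 12 mm, two notched cross-strips 14 mm thick, tops 36 mm above the bench, centred 36 mm either side of the middle (58 mm free between them for fingers). Three V-notches 72 mm apart along y; the bars lie along x. Origin on the bench under the rack's middle.
- seat (a point): Middle of the loaded bar's axis when it is home in the fixture. Its frame is that of the tilted plate: x runs along the bar straight up the slope to the sprung pusher, y level across, z out of the plate, 30 degrees from vertical, leaning towards the low side and the robot. The plate's top is at z = -35 mm; the V-blocks, stop and pusher stand on it.
- stop_top (a point): Middle of the upper edge of the fixed stop's face, which looks up the slope: steel block 50 mm wide, 32 mm high above the plate. In the seat's frame at x = -65, z = -3 mm.
- pusher_face (a point): Centre of the sprung pusher's face, level with a loaded bar's axis; moves with it. Steel jaw 52 mm wide, 14 mm thick; the face reaches from 30 mm below this point to 15 mm above (along the seat's z). At rest 58 mm up the slope from the seat (gap to the stop 123 mm), with the bar loaded 65 mm (gap 130 mm). Its bracket, 50 mm high above the plate, starts at seat x = +106 mm.
- pusher (a joint): How far the pusher is pressed back up the slope, in m: 0 at rest, 0.007 with the bar loaded, 0.020 at its end. Two coil springs drive it back down the slope: about 6 to 7 N at rest and 0.45 N more for each mm. Its smooth face still grips the bar's end a little and can hold that end a few mm out of its V-block if it is not pressed down.
- chip_brush: Chip brush 200 mm long, lying on the bench beside the rack. Leave it.
- wrench: Spanner 190 mm long, lying on the bench. Leave it.
- hammer: Hammer 260 mm long, lying beyond the rack. Leave it.
- oil_bottle: White oil bottle, 60 mm in diameter, 150 mm high, standing on the far side of the bench. Leave it.
- step_block: Small steel step clamp block, 24 x 45 x 36 mm, on the bench beside the tilting table. Leave it.
- caliper: Caliper about 190 mm long, lying flat near the robot. Leave it.
- v_low (a point): Middle of the top of the lower V-block, 45 mm down the slope from the seat. The two V-blocks are steel, 46 mm wide, 20 mm long along the slope, 32 mm high above the plate, with a 90 degree V; their tops lie 3 mm below the seat's axis (seat z = -3 mm). 70 mm is free between the two for fingers.
- v_high (a point): Middle of the top of the upper V-block, 45 mm up the slope from the seat; same size as the lower one.
- fixture: Dark iron tilting table fixed to the bench, its plate locked at 30 degrees: base 250 x 210 x 20 mm, plate 256 x 165 x 20 mm, low edge to the robot. Slotted quadrants stand 88 to 97 mm either side of the bar's line, their tops no higher than the loaded bar's axis. Origin on the bench under the middle of the base, x away from the robot (up the slope).
There are look-alikes about, which are no part of the job. Leave any purple or turquoise look-alike of the blank alone.

How it is judged:
By the outcome, as a careful person would: the job done as asked, in the order asked, and still so for the second after the job is handed in, with the robot touching nothing.
It also fails if it takes over 38 s, if anything falls off the work surface, if the arm or the gripper's body presses on something with over 40 N, if the wrist force passes 120 N, or if a joint passes its speed limit or range.

### The arm

A 6-joint arm with a two-finger parallel gripper is mounted at the origin on the work surface. World frame = base frame: x ahead of the robot, y to its left, z up, the work surface at z = 0. Lengths are in m, angles in rad, forces in N, time in s.
With the tool pointing down it reaches from about 0.375 to 0.975 m from the base axis. Payload 3.8 kg.
Tool frame: the origin (TCP) lies on the centre line of the jaws, within the pads' length; the fingertips stand 17 mm ahead of it and the grasp point (between the pads) lies 2 mm behind it (bot.tip_extent is the distance from the TCP to the fingertips, in m); z points along the fingers, y is the line along which they close (so a half turn about z gives the same grasp; the last joint's range is limited). The gripper opens to 85 mm and grips with 20 to 120 N. Pads are 22 mm wide; open, the fingers measure 114 mm over their backs; the gripper's body (76 mm by 85 mm) begins 54 mm behind the grasp point. The pads swing forward as they close: fully open they stand 13 mm farther back than shut.
Start: joints at [1.176, 0.264, 1.604, -0, 1.274, -0.037], TCP at [0.236, 0.632, 0.248] pointing down, gripper open.
Joint ranges: [-2.63, 2.63], [-0.94, 2.18], [0.31, 2.57], [-1.31, 4.45], [0, 2.66], [-2.55, 2.55]. Speed limits (rad/s): [2.57, 2.57, 3.14, 3.14, 3.14, 3.14].

### API

Orientations are given as a rotation vector (axis times angle).
In Python, from workcell import readout, read_camera, finish_job, bot gives the robot as it stands.
- The arm moves only by the tool jog_arm, never from a script. Its argument "deltas" is one flat list of numbers, 7 for each row, row after row: the shift along the tool's x, y, z in m, then the turn, a rotation vector about the tool's x, y, z in degrees, then the gripper command: -1 is shut, 1 is fully open, values between are in proportion. A call has 1 to 8 rows; each row is the pose to reach, as a shift and turn from the pose commanded when the call began, along the tool's axes at that moment; what a row does not reach only later rows make up. A row lasts 1/10 s, in which the tool goes at most 50 mm and 8.59 degrees, less where a joint would pass 70% of its speed; a pose out of reach is approached as far as the arm can. A call with a gripper value outside its range is refused whole. The fingers move at their own pace and stop on an object; "squeeze" is the grip in N (left out, the last holds). Time passes only in rows, so rows that repeat a pose let the fingers close. It gives the time, the measured TCP pose, the force, the opening and the grip force at its end, in the units of the state.
- readout.read_state(): the state, without advancing time (a new reading comes with each control period).
- read_camera(name): name is "scene" or "top" or "wrist"; returns a dict with "color" (420x560x3 uint8, blue, green, red), "fx", "fy", "cx", "cy" (pixels), "dist" ([k1, k2, p1, p2, k3] as OpenCV has them; the pictures are not rectified), "origin" and "attitude" of the camera in the world. Camera axes: x right, y down, z forward; pixel columns grow to the right and rows downward; lengths in m; the calibration is good to about 2 mm. A picture is of the moment at which its call begins. There is no depth.
- finish_job(): hands the job in; it is judged then, once.
The state is a dict: "time": time; "q": joint angles; "joint_vel": joint speeds; "joint_torque": joint torques, N m; "tool_pos": TCP position; "tcp_rot": TCP orientation; "wrist_force": force on the tool from outside, world axes, zero at the start; "torque": the same for the moment, N m; "width": opening from 0.0 (shut) to 1.0 (fully open); "grip_force": force on a finger pad.
Only numpy, scipy, OpenCV 4.12 (cv2) and the standard library are available. Lean on these libraries where they do the work, as an engineer would, in place of code of your own. Each camera call takes 0.05 s, during which the arm holds its last target. There are 200 camera calls.

## Working session

There is one attempt and no reset: what is moved stays moved. The work goes in short steps, Python scripts to look and compute and a tool call to move; the robot and the scene stay as the last step left them, time stands still between calls to the robot, and variables do not carry over. Pictures are saved under pics/ and viewed, at most 12 in all, crops included, and the job is handed in when it is done.

Besides the shell and the picture viewer there is one more tool, called as name(argument=value, ...) on one line, values as JSON. jog_arm: Moves the arm, as the interface text tells. Its arguments: {"type":"object","properties":{"deltas":{"type":"array"},"squeeze":{"type":"number"}},"required":["deltas"]}

```bash
mkdir -p pics; ls; python3 - <<'E'
from workcell import readout, read_camera, bot
import cv2,pickle
print(readout.read_state()); print([a for a in dir(bot) if a[0]!='_'])
for n in ("scene","top"):
    c=read_camera(n); pickle.dump(c,open(n+".pkl","wb")); cv2.imwrite(f"pics/{n}0.png",c["color"])
    print(n,{k:v for k,v in c.items() if k!="color"})
E
```

```text
pics
{'time': 0.0, 'q': array([ 1.17610918e+00,  2.64751832e-01,  1.60536328e+00,  2.03963591e-05,
        1.27370260e+00, -3.68963793e-02]), 'joint_vel': array([-0.00177412, -0.00047061,  0.0001662 ,  0.00064162, -0.00218869,
        0.0005989 ]), 'joint_torque': array([-4.20365159e-04, -5.15119958e+01, -3.67305779e+01, -2.57499937e-05,
        1.30614237e-02, -1.74215991e-06]), 'tool_pos': array([0.23611747, 0.63162086, 0.24696867]), 'tcp_rot': array([-0.55894423, -3.09096445,  0.00340696]), 'wrist_force': array([-0.1607725 , -0.23402573, -0.28374217]), 'torque': array([0.00874939, 0.03617683, 0.02081903]), 'grip_force': 0.0, 'width': 1.0019690180987157}
['MotionError', 'tip_extent']
scene {'fx': 524.1039680449363, 'fy': 524.1039680449363, 'cx': 280.8301868836573, 'cy': 208.7846712026171, 'dist': array([-0.13775236,  0.        ,  0.        ,  0.        ,  0.        ]), 'origin': array([ 1.71314524, -0.33423531,  0.96407399]), 'attitude': array([-1.76217173, -1.41913   ,  0.7472011 ])}
top {'fx': 534.6217863487117, 'fy': 534.6217863487117, 'cx': 281.9544636608545, 'cy': 205.11518931477096, 'dist': array([-0.03519882,  0.        ,  0.        ,  0.        ,  0.        ]), 'origin': array([ 0.29406966, -0.03593423,  1.43849455]), 'attitude': array([-2.12590245,  2.18800303, -0.16097703])}
```

View pics/scene0.png

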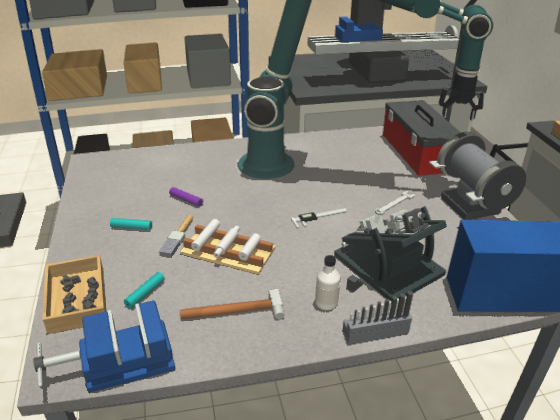

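View pics/top0.png

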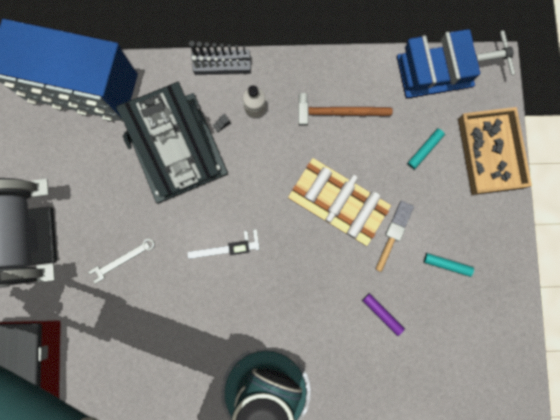

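The scene view shows the rack at about (228,245), with the full-length bar at (205,235), the stepped bar at (229,241) and the short bar at (250,247). In the top view the full bar is at (365,215), and the fixture is at (175,140) with its slope rising away from the robot. I'll enlarge both areas.

```bash
cat > h.py <<'E'
import cv2,pickle,numpy as np
from scipy.spatial.transform import Rotation as R
def ray(c,uv):
    K=np.array([[c["fx"],0,c["cx"]],[0,c["fy"],c["cy"]],[0,0,1]])
    p=cv2.undistortPoints(np.array(uv,float).reshape(-1,1,2),K,c["dist"]).reshape(-1,2)
    d=np.c_[p,np.ones(len(p))]@R.from_rotvec(c["attitude"]).as_matrix().T
    return c["origin"],d/np.linalg.norm(d,axis=1)[:,None]
def plane(c,uv,z):
    o,d=ray(c,uv); return o+d*((z-o[2])/d[:,2])[:,None]
def proj(c,P):
    K=np.array([[c["fx"],0,c["cx"]],[0,c["fy"],c["cy"]],[0,0,1]])
    Rm=R.from_rotvec(c["attitude"]).as_matrix().T
    return cv2.projectPoints(np.array(P,float).reshape(-1,1,3),cv2.Rodrigues(Rm)[0],-Rm@c["origin"],K,c["dist"])[0].reshape(-1,2)
def load(n): return pickle.load(open(n+".pkl","rb"))
E
python3 - <<'E'
from h import *
t=load("top"); im=t["color"]
a=cv2.resize(im[75:210,110:235],None,fx=4,fy=4,interpolation=cv2.INTER_CUBIC)[:540]
b=cv2.resize(im[150:250,285:395],None,fx=2.7,fy=2.7,interpolation=cv2.INTER_CUBIC)
o=np.zeros((540,800,3),np.uint8); o[:540,:500]=a; o[:270,500:500+297]=b
cv2.imwrite("pics/crop1.png",o)
g=cv2.cvtColor(im,cv2.COLOR_BGR2HSV)
m=((g[...,2]>185)&(g[...,1]<50)).astype(np.uint8)*255; m[:150]=0;m[250:]=0;m[:,:285]=0;m[:,395:]=0
for c in cv2.findContours(m,0,1)[0]:
    if cv2.contourArea(c)<60: continue
    r=cv2.minAreaRect(c); bx=cv2.boxPoints(r); P=plane(t,bx,.045)
    print(r,P.mean(0).round(4),[round(float(np.linalg.norm(P[i]-P[i-1])),4) for i in range(2)])
    e=P[1]-P[0] if np.linalg.norm(P[1]-P[0])>np.linalg.norm(P[2]-P[1]) else P[2]-P[1]
    print(np.degrees(np.arctan2(e[1],e[0])))
E
```

```text
((390.5, 231.0), (14.0, 7.0), 90.0) [ 0.4077 -0.3399  0.045 ] [0.0368, 0.0185]
176.71393671217987
((364.7231750488281, 213.63735961914062), (9.23721694946289, 49.068626403808594), 31.607501983642578) [ 0.4558 -0.2745  0.045 ] [0.024, 0.1313]
-33.98851899237413
((341.62432861328125, 197.5725555419922), (10.43732738494873, 52.47456359863281), 30.256441116333008) [ 0.5003 -0.2156  0.045 ] [0.0273, 0.1409]
-32.27907044404875
((318.431640625, 182.4534912109375), (9.030036926269531, 37.443233489990234), 34.215702056884766) [ 0.5422 -0.1557  0.045 ] [0.0238, 0.1009]
-35.807852007668586
```

View pics/crop1.png

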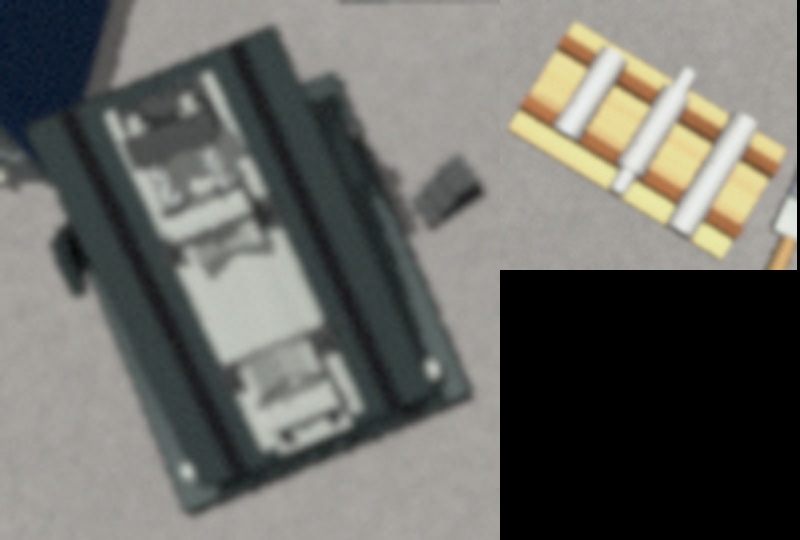

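The crop shows the full bar clearly (axis near original pixel (365,214)). The fixture has its low end at lower right and the pusher at upper left. I'll get the wrist-camera geometry and a rough fixture pose next.

```bash
cat >> h.py <<'E'
def tcp():
    from workcell import readout
    s=readout.read_state(); return s["tool_pos"],R.from_rotvec(s["tcp_rot"])
def delta(p,Rt,p0=None,R0=None):
    if p0 is None: p0,R0=tcp()
    return (R0.inv().apply(np.array(p)-p0)*1000).round(1), np.degrees((R0.inv()*Rt).as_rotvec()).round(2)
def down(yaw,pitch=0):
    "tool z down, y (closing) at heading yaw+90, x along heading yaw; pitch leans"
    z=np.array([0,0,-1.]); x=np.array([np.cos(yaw),np.sin(yaw),0]); return R.from_matrix(np.c_[x,np.cross(z,x),z])
def snap(name):
    from workcell import read_camera
    c=read_camera("wrist"); pickle.dump(c,open(name+".pkl","wb")); cv2.imwrite(f"pics/{name}.png",c["color"]); return c
E
python3 - <<'E'
from h import *
t=load("top")
px=np.array([(190,515),(470,395),(30,130),(275,30),(290,375),(205,220),(300,430)])/4+[110,75]
for z in (.1,.2): print(plane(t,px,z).round(3).tolist())
p,r=tcp(); c=snap("w0"); print(r.as_matrix().round(3)); 
print("cam in tool",r.inv().apply(c["origin"]-p).round(4),(r.inv()*R.from_rotvec(c["attitude"])).as_matrix().round(3),c["fx"])
E
```

```text
[[0.489, 0.258, 0.1], [0.561, 0.08, 0.1], [0.744, 0.363, 0.1], [0.807, 0.204, 0.1], [0.577, 0.194, 0.1], [0.681, 0.249, 0.1], [0.542, 0.188, 0.1]]
[[0.474, 0.236, 0.2], [0.541, 0.071, 0.2], [0.711, 0.333, 0.2], [0.769, 0.186, 0.2], [0.556, 0.177, 0.2], [0.652, 0.227, 0.2], [0.523, 0.171, 0.2]]
[[-0.937  0.35  -0.001]
 [ 0.35   0.937 -0.002]
 [ 0.    -0.002 -1.   ]]
cam in tool [ 0.0663 -0.0005 -0.1254] [[-0.001 -0.964 -0.265]
 [ 1.    -0.001  0.001]
 [-0.001 -0.265  0.964]] 292.0998197041593
```

```bash
python3 - <<'E'
from h import *
print(delta([.62,.21,.33],down(np.radians(23))))
E
```

```text
(array([-507.2, -260.8,  -82.3]), array([-5.000e-02,  1.200e-01,  1.365e+02]))
```

jog_arm(deltas=[-0.254, -0.13, -0.082, 0, 0, 68, 1, -0.254, -0.13, -0.082, 0, 0, 68, 1, -0.507, -0.261, -0.082, 0, 0, 136.5, 1, -0.507, -0.261, -0.082, 0, 0, 136.5, 1, -0.507, -0.261, -0.082, 0, 0, 136.5, 1, -0.507, -0.261, -0.082, 0, 0, 136.5, 1, -0.507, -0.261, -0.082, 0, 0, 136.5, 1, -0.507, -0.261, -0.082, 0, 0, 136.5, 1])

```text
time: 0.95
tool_pos: [0.5024, 0.3388, 0.3101]
tcp_rot: [-2.214, -2.229, 0.0]
wrist_force: [0.2, 1.0, 0.6]
width: 1.004
grip_force: 0.0
```

```bash
python3 - <<'E'
from h import *
print(delta([.62,.21,.33],down(np.radians(23))))
E
```

```text
(array([-129.6,  116.7,  -19.9]), array([-1.000e-02,  1.000e-02,  6.739e+01]))
```

jog_arm(deltas=[-0.13, 0.117, -0.02, 0, 0, 67.4, 1, -0.13, 0.117, -0.02, 0, 0, 67.4, 1, -0.13, 0.117, -0.02, 0, 0, 67.4, 1, -0.13, 0.117, -0.02, 0, 0, 67.4, 1, -0.13, 0.117, -0.02, 0, 0, 67.4, 1, -0.13, 0.117, -0.02, 0, 0, 67.4, 1, -0.13, 0.117, -0.02, 0, 0, 67.4, 1, -0.13, 0.117, -0.02, 0, 0, 67.4, 1])

```text
time: 1.75
tool_pos: [0.6201, 0.2118, 0.3295]
tcp_rot: [3.079, 0.626, -0.002]
wrist_force: [0.1, -0.8, -0.3]
width: 1.0
grip_force: 0.0
```

```bash
python3 - <<'E'
from h import *
c=snap("w1"); print(c["origin"],tcp()[0])
cv2.imwrite("pics/w1b.png",cv2.resize(c["color"],(800,600),interpolation=cv2.INTER_CUBIC))
E
```

```text
[0.68286003 0.23732434 0.45475346] [0.62007512 0.21187298 0.32944603]
```

View pics/w1b.png

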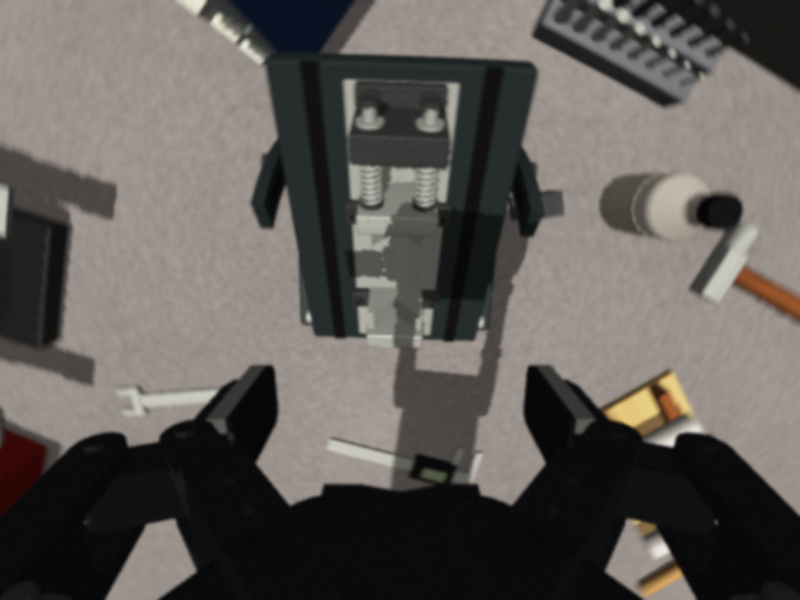

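The wrist view (scaled by 1.43) shows the plate's corners at (268,57), (536,67), (316,337) and (478,341). The pusher jaw is around (400,220) and the stop around (395,340). I'll fit the plate from its corners, then take a square-on view.

```bash
cat >> h.py <<'E'
def pnp(c,obj,uv):
    K=np.array([[c["fx"],0,c["cx"]],[0,c["fy"],c["cy"]],[0,0,1]])
    ok,rv,tv=cv2.solvePnP(np.array(obj,float),np.array(uv,float),K,c["dist"],flags=cv2.SOLVEPNP_ITERATIVE)
    Rc=R.from_rotvec(c["attitude"]); return Rc.apply(tv.ravel())+c["origin"],Rc*R.from_rotvec(rv.ravel())
def seatR(yaw):
    z=np.array([-.5*np.cos(yaw),-.5*np.sin(yaw),np.sqrt(.75)]); y=np.array([-np.sin(yaw),np.cos(yaw),0]); return R.from_matrix(np.c_[np.cross(y,z),y,z])
def toolR(yaw): # tool x up slope, z into plate
    return seatR(yaw)*R.from_euler("x",180,degrees=True)
E
python3 - <<'E'
from h import *
c=load("w1"); uv=np.array([(268,57),(536,67),(316,337),(478,341)])/[800/560,600/420]
obj=[(.128,.0825,0),(.128,-.0825,0),(-.128,.0825,0),(-.128,-.0825,0)]
p,r=pnp(c,obj,uv); M=r.as_matrix(); print(p,M.round(3)); yaw=np.arctan2(M[1,0],M[0,0]); print(np.degrees(yaw), np.degrees(np.arcsin(M[2,0])))
y=yaw; s=p+seatR(y).apply([0,0,.035]); print("seat~",s)
g=s+seatR(y).apply([-.02,0,.12]); print(g,delta(g,toolR(y)))
E
```

```text
[0.64681846 0.22422786 0.11473296] [[ 0.822 -0.363 -0.439]
 [ 0.325  0.932 -0.161]
 [ 0.468 -0.01   0.884]]
21.599722550889524 27.89800897498758
seat~ [0.63054734 0.21778575 0.14504384]
[0.55865641 0.18932253 0.23896689] (array([-65.3,  -3. ,  90.5]), array([-0.31, 30.06,  1.14]))
```

```bash
python3 - <<'E'
from h import *
y=np.radians(21.9); s=np.array([.6305,.2178,.145])
g=s+seatR(y).apply([-.03,0,.14]); print(g,delta(g,toolR(y)))
E
```

```text
[0.54144557 0.18200035 0.25124356] (array([-84. ,  -2.9,  78.3]), array([-0.23, 30.06,  0.84]))
```

jog_arm(deltas=[-0.084, -0.003, 0.02, 0, 30, 1, 1, -0.084, -0.003, 0.04, 0, 30, 1, 1, -0.084, -0.003, 0.078, 0, 30, 1, 1, -0.084, -0.003, 0.078, 0, 30, 1, 1, -0.084, -0.003, 0.078, 0, 30, 1, 1, -0.084, -0.003, 0.078, 0, 30, 1, 1])

```text
time: 2.4
tool_pos: [0.5423, 0.1816, 0.2532]
tcp_rot: [-2.882, -0.57, -0.771]
wrist_force: [1.7, 0.8, 0.7]
width: 0.997
grip_force: 0.0
```

```bash
python3 - <<'E'
from h import *
c=snap("w2"); print(c["origin"],tcp()[0])
cv2.imwrite("pics/w2b.png",cv2.resize(c["color"][0:300,80:480],(800,600),interpolation=cv2.INTER_CUBIC))
E
```

```text
[0.53894756 0.17861651 0.39541964] [0.54385826 0.18203336 0.25501538]
```

View pics/w2b.png

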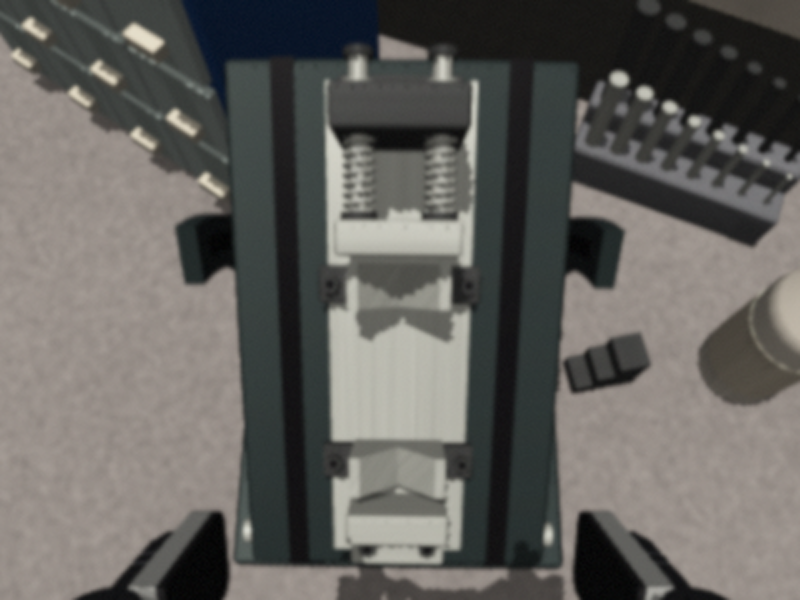

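Square-on view of the fixture (crop scaled x2, offset 80): the pusher jaw is at v 220–255, the upper V at 260–312, the lower V at 443–498 and the stop top at 515–545. I'll enlarge it for precise edges.

```bash
python3 - <<'E'
from h import *
c=load("w2"); im=c["color"][100:280,235:325]
b=cv2.convertScaleAbs(cv2.rotate(im,cv2.ROTATE_90_CLOCKWISE),alpha=1.1,beta=20)
b=cv2.resize(b,None,fx=4.4,fy=4.4,interpolation=cv2.INTER_CUBIC)
for k in range(0,180,20): cv2.line(b,(int(792-k*4.4),0),(int(792-k*4.4),8),(0,0,255),1)
cv2.imwrite("pics/w2c.png",b)
E
```

```text
(no output)
```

View pics/w2c.png

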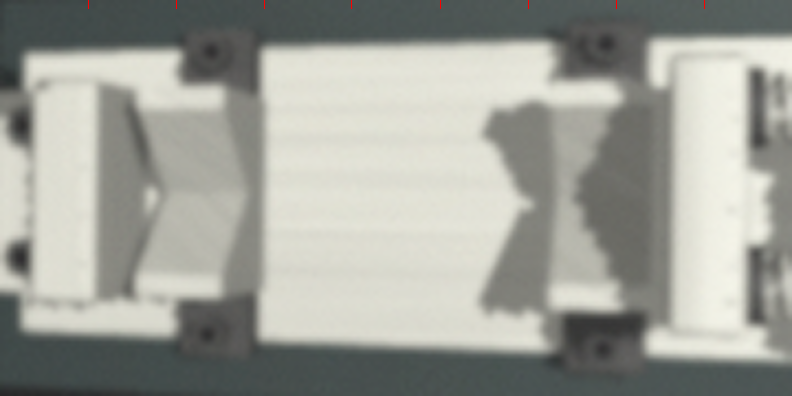

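The V-block, stop and pusher edges are clear in the enlargement. The stop edge is at X≈98, the lower V at 136–222, the upper V's low edge at 551 and the pusher's low edge at 673. I'll fit the seat with the tilt fixed at 30°.

```bash
python3 - <<'E'
from h import *
from scipy.optimize import least_squares
c=load("w2")
F=[(98,83,-65,25,-3),(98,300,-65,-25,-3),(223,88,-35,23,-3),(223,298,-35,-23,-3),(136,87,-55,23,-3),(136,298,-55,-23,-3),(551,82,35,23,-3),(551,309,35,-23,-3),(673,55,58,26,15),(673,331,58,-26,15)]
F=np.array(F,float); uv=np.c_[235+(F[:,1]+.5)/4.4-.5,279.5-(F[:,0]+.5)/4.4]; o=F[:,2:]/1000
f=lambda q:(proj(c,q[:3]+seatR(q[3]).apply(o))-uv).ravel()
s=least_squares(f,[.63,.218,.145,np.radians(22)]); print(s.x,np.degrees(s.x[3])); print(s.fun.reshape(-1,2).round(2).tolist())
p,r=pnp(c,o,uv); print("pnp",p,np.degrees(r.inv()*seatR(s.x[3])).as_rotvec() if 0 else np.degrees((r.inv()*seatR(s.x[3])).as_rotvec()))
# check on plate corners
pc=np.array([(228,60),(578,62),(237,563),(562,566)])/2+[80,0]
S=seatR(s.x[3]); oo,d=ray(c,pc); a=S.inv().apply(oo-s.x[:3]); b=S.inv().apply(d); k=(-.035-a[:,2])/b[:,2]; print((a+b*k[:,None]).round(4).tolist())
# cross check in top view
t=load("top"); print(proj(t,s.x[:3]+S.apply([[-.065,.025,-.003],[-.065,-.025,-.003],[.058,.026,.015],[.058,-.026,.015]])).round(1).tolist())
E
```

```text
[0.61397436 0.21258839 0.14230917 0.38242731] 21.911470842269093
[[-0.6, 0.12], [1.07, 0.55], [-0.31, -0.41], [0.29, -0.05], [0.32, -0.68], [-0.25, -0.3], [-0.36, -0.41], [-0.27, -0.12], [-0.59, 0.43], [0.73, 0.73]]
pnp [0.61480958 0.21295407 0.14031519] [-0.3347466  -1.82940419 -0.02795535]Traceback (most recent call last):
  File "<stdin>", line 11, in <module>
IndexError: too many indices for array: array is 1-dimensional, but 2 were indexed
```

```bash
python3 - <<'E'
from h import *
s=np.array([.6140,.2126,.1423]);y=.38243;S=seatR(y);c=load("w2")
pc=np.array([(228,60),(578,62),(237,563),(562,566)])/2+[80,0]
oo,d=ray(c,pc); a=S.inv().apply(oo-s); b=S.inv().apply(d); k=(-.035-a[2])/b[:,2]; print((a+b*k[:,None]).round(4).tolist())
t=load("top"); print(((proj(t,s+S.apply([[-.065,.025,-.003],[-.065,-.025,-.003],[.058,.026,.015],[.058,-.026,.015]]))-[110,75])*4).round(1).tolist())
print(delta([.4558,-.2745,.20],down(np.radians(-35))))
E
```

```text
[[0.1457, 0.0789, -0.035], [0.1452, -0.0819, -0.035], [-0.1105, 0.0911, -0.035], [-0.1106, -0.0933, -0.035]]
[[254.9, 410.0], [328.1, 379.1], [168.7, 240.9], [248.7, 207.5]]
(array([-248. ,  388.6,  -82. ]), array([-15.27, -27.48,  56.01]))
```

jog_arm(deltas=[-0.124, 0.194, -0.06, -8, -14, 28, 1, -0.124, 0.194, -0.06, -8, -14, 28, 1, -0.124, 0.194, -0.06, -8, -14, 28, 1, -0.124, 0.194, -0.06, -8, -14, 28, 1, -0.248, 0.389, -0.082, -15.3, -27.5, 56, 1, -0.248, 0.389, -0.082, -15.3, -27.5, 56, 1, -0.248, 0.389, -0.082, -15.3, -27.5, 56, 1, -0.248, 0.389, -0.082, -15.3, -27.5, 56, 1])

```text
time: 3.25
tool_pos: [0.4682, -0.2112, 0.2123]
tcp_rot: [2.991, -0.95, -0.001]
wrist_force: [0.3, -0.6, 0.0]
width: 1.001
grip_force: 0.0
```

```bash
python3 - <<'E'
from h import *
print(delta([.4558,-.2745,.20],down(np.radians(-35))))
E
```

```text
(array([26.4, 58.8, 12.5]), array([ 0.17, -0.03, -0.25]))
```

jog_arm(deltas=[0.026, 0.059, 0.06, 0.2, 0, 0, 1, 0.026, 0.059, 0.06, 0.2, 0, 0, 1, 0.026, 0.059, 0.06, 0.2, 0, 0, 1, 0.026, 0.059, 0.06, 0.2, 0, 0, 1, 0.026, 0.059, 0.06, 0.2, 0, 0, 1])

```text
time: 3.75
tool_pos: [0.4544, -0.2714, 0.1514]
tcp_rot: [-2.995, 0.944, -0.002]
wrist_force: [-0.2, -0.4, -0.3]
width: 1.0
grip_force: 0.0
```

```bash
python3 - <<'E'
from h import *
c=snap("w3"); print(tcp()[0])
g=cv2.cvtColor(c["color"],cv2.COLOR_BGR2HSV)
m=((g[...,2]>150)&(g[...,1]<45)).astype(np.uint8)*255
m=cv2.morphologyEx(m,cv2.MORPH_OPEN,np.ones((3,3)))
o=c["color"].copy()
for k in cv2.findContours(m,0,1)[0]:
    if cv2.contourArea(k)<1200: continue
    r=cv2.minAreaRect(k); b=cv2.boxPoints(r); P=plane(c,b,.045); print(np.round(r[0],1),np.round(r[1],1),P.round(4).tolist(),P.mean(0).round(4))
    cv2.drawContours(o,[b.astype(int)],0,(0,0,255),1)
cv2.imwrite("pics/w3b.png",cv2.resize(o,(800,600)))
E
```

```text
[ 0.45422029 -0.27102375  0.15146893]
[280.5 261. ] [58. 25.] [[0.4483, -0.2544, 0.045], [0.4362, -0.2717, 0.045], [0.3908, -0.2407, 0.045], [0.4036, -0.2223, 0.045]] [ 0.4197 -0.2473  0.045 ]
[389.  192.5] [41. 38.] [[0.4428, -0.3507, 0.045], [0.4252, -0.3761, 0.045], [0.3949, -0.3597, 0.045], [0.4133, -0.3334, 0.045]] [ 0.4191 -0.355   0.045 ]
[104.9 213.6] [115.4  26.3] [[0.5847, -0.1686, 0.045], [0.574, -0.1885, 0.045], [0.4923, -0.1303, 0.045], [0.5033, -0.1074, 0.045]] [ 0.5386 -0.1487  0.045 ]
[190.3 205. ] [167.4  27.5] [[0.564, -0.2444, 0.045], [0.5527, -0.2628, 0.045], [0.4351, -0.1814, 0.045], [0.4475, -0.1594, 0.045]] [ 0.4998 -0.212   0.045 ]
```

View pics/w3b.png

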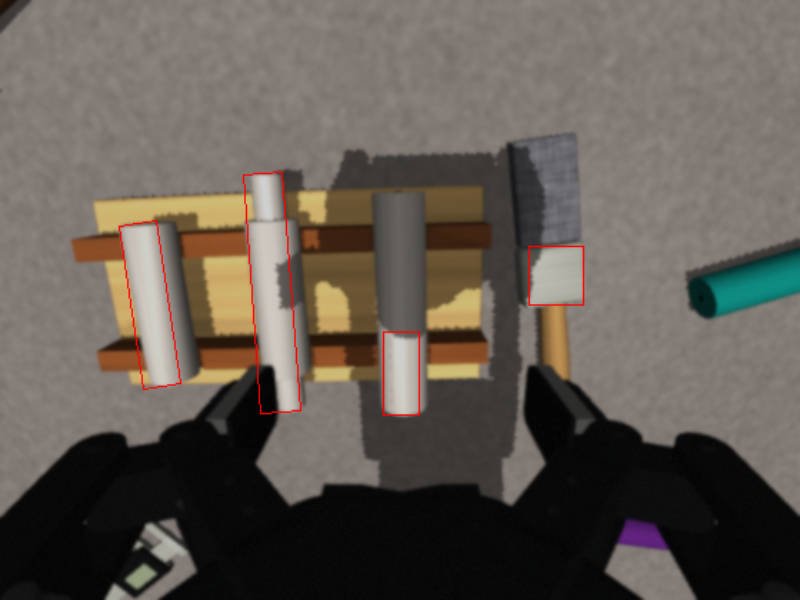

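The wrist view shows the blank centred between the fingers. Its axis runs from (400,194) to (403,413) in the 800-px picture, with the plain full-length end clear and its left neighbour the stepped bar.

```bash
python3 - <<'E'
from h import *
c=load("w3"); e=np.array([(400,194),(403,413)])*.7
P=plane(c,e,.055);A=plane(c,e,.04); print(P,np.linalg.norm(P[0]-P[1]),A)
v=A[0]-A[1]; y=np.arctan2(v[1],v[0]); print(np.degrees(y)); 
m=P.mean(0); print(m)
p,r=tcp()
ax=np.array([np.cos(y),np.sin(y),0]); n=np.array([-ax[1],ax[0],0])
g=ax*(m@ax)+n*(A.mean(0)@n)+[0,0,.04]; print("bar mid",g)
for z in (.09,.036): print(delta([g[0],g[1],z],down(y)))
E
```

```text
[[ 0.50699349 -0.30795094  0.055     ]
 [ 0.4019862  -0.23653799  0.055     ]] 0.12698952531923316 [[ 0.50679022 -0.30775535  0.04      ]
 [ 0.39468292 -0.23151386  0.04      ]]
-34.21868130956759
[ 0.45448985 -0.27224447  0.055     ]
bar mid [ 0.45451651 -0.27220526  0.04      ]
(array([ 0.9,  0.9, 61.5]), array([-0.08, -0.06, -0.74]))
(array([  0.8,   1. , 115.5]), array([-0.08, -0.06, -0.74]))
```

jog_arm(deltas=[0.001, 0.001, 0.03, 0, 0, -0.7, 0.25, 0.001, 0.001, 0.06, 0, 0, -0.7, 0.25, 0.001, 0.001, 0.06, 0, 0, -0.7, 0.25, 0.001, 0.001, 0.08, 0, 0, -0.7, 0.25, 0.001, 0.001, 0.1, 0, 0, -0.7, 0.25, 0.001, 0.001, 0.113, 0, 0, -0.7, 0.25, 0.001, 0.001, 0.113, 0, 0, -0.7, 0.25, 0.001, 0.001, 0.113, 0, 0, -0.7, 0.25])

```text
time: 4.6
tool_pos: [0.4529, -0.2721, 0.0373]
tcp_rot: [-3.0, 0.926, 0.001]
wrist_force: [0.1, -0.6, -0.0]
width: 0.626
grip_force: 0.0
```

jog_arm(deltas=[0, 0, 0, 0, 0, 0, -1, 0, 0, 0, 0, 0, 0, -1, 0, 0, 0, 0, 0, 0, -1, 0, 0, 0, 0, 0, 0, -1, 0, 0, 0, 0, 0, 0, -1], squeeze=90)

```text
time: 5.1
tool_pos: [0.4539, -0.2716, 0.0382]
tcp_rot: [-2.998, 0.927, -0.002]
wrist_force: [2.0, 5.2, 6.3]
width: 0.331
grip_force: 88.1
```

jog_arm(deltas=[0, 0, -0.02, 0, 0, 0, -1, 0, 0, -0.06, 0, 0, 0, -1, 0, 0, -0.11, 0, 0, 0, -1, 0, 0, -0.15, 0, 0, 0, -1, 0, 0, -0.17, 0, 0, 0, -1, 0, 0, -0.17, 0, 0, 0, -1, 0, 0, -0.17, 0, 0, 0, -1])

```text
time: 5.8
tool_pos: [0.4519, -0.2722, 0.2059]
tcp_rot: [-3.0, 0.927, 0.003]
wrist_force: [-0.3, 0.5, -3.6]
width: 0.324
grip_force: 89.0
```

```bash
python3 - <<'E'
from h import *
from workcell import readout
c=snap("w4"); s=readout.read_state(); print(s["width"],s["grip_force"],s["tool_pos"])
im=c["color"]; cv2.imwrite("pics/w4b.png",cv2.resize(im[120:350,150:410],None,fx=2.6,fy=2.6,interpolation=cv2.INTER_CUBIC))
S=seatR(.38243); s0=np.array([.6140,.2126,.1423])
for x,z in ((-.012,.06),(-.012,.016)): 
    g=s0+S.apply([x,0,z-.002]); print(g,delta(g,toolR(.38243)))
E
```

```text
0.32363242142257487 88.99975061416626 [ 0.45117043 -0.27166587  0.20447437]
[0.57745337 0.19789974 0.18652947] (array([-160.6, -458.9,   19.3]), array([ 14.51,  27.78, -54.99]))
[0.59786411 0.20610961 0.14842436] (array([-148.1, -477.2,   57.4]), array([ 14.51,  27.78, -54.99]))
```

View pics/w4b.png

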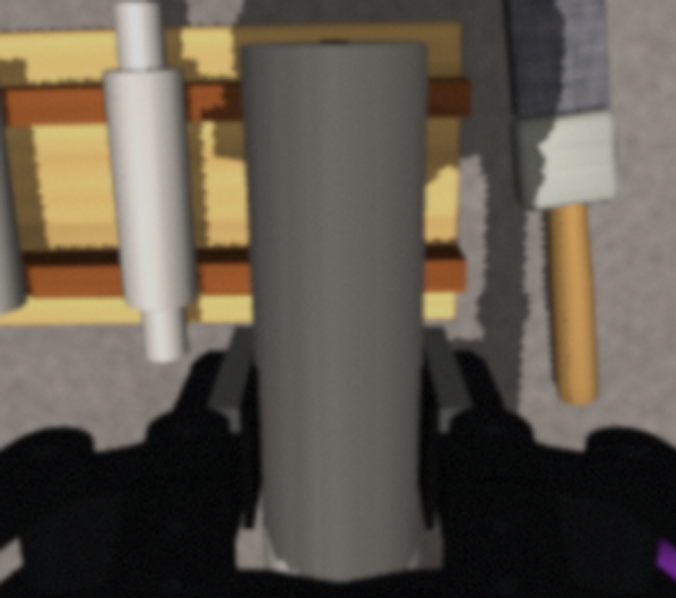

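The blank is gripped straight. Its front end rim is at crop (335,43), and the stepped bar and short bar are undisturbed in the rack.

```bash
python3 - <<'E'
from h import *
c=load("w4"); p,r=tcp()
o,d=ray(c,[(150+335/2.6,120+43/2.6)]); a=r.inv().apply(o-p); b=r.inv().apply(d[0]); print("end in tool",a+b*((-.017-a[2])/b[2]))
print("bottle",plane(load("top"),[(254,95)],.15))
S=seatR(.38243); s0=np.array([.6140,.2126,.1423])
print(p,delta(s0+S.apply([-.012,0,.078]),toolR(.38243)))
E
```

```text
end in tool [ 0.06674041 -0.00035233 -0.017     ]
bottle [[0.75022062 0.00619552 0.15      ]]
[ 0.45117043 -0.27166587  0.20447437] (array([-166.2, -450.6,    2. ]), array([ 14.51,  27.78, -54.99]))
```

jog_arm(deltas=[-0.083, -0.225, -0.01, 7, 14, -27, -1, -0.083, -0.225, -0.01, 7, 14, -27, -1, -0.083, -0.225, -0.01, 7, 14, -27, -1, -0.083, -0.225, -0.01, 7, 14, -27, -1, -0.083, -0.225, -0.01, 7, 14, -27, -1, -0.166, -0.45, 0.002, 14.5, 27.8, -55, -1, -0.166, -0.45, 0.002, 14.5, 27.8, -55, -1, -0.166, -0.45, 0.002, 14.5, 27.8, -55, -1])

```text
time: 6.65
tool_pos: [0.5451, 0.1075, 0.206]
tcp_rot: [-2.941, -0.424, -0.706]
wrist_force: [0.5, -0.3, -3.3]
width: 0.32
grip_force: 89.3
```

```bash
cat >> h.py <<'E'
s0=np.array([.6140,.2126,.1423]); Y=.38243; S=seatR(Y)
def inseat():
    p,r=tcp(); return (S.inv().apply(p-s0)*1000).round(1), np.degrees((toolR(Y).inv()*r).as_rotvec()).round(2)
def go(x,y,z): return delta(s0+S.apply(np.array([x,y,z])/1000),toolR(Y))
E
python3 -c "
from h import *
print(inseat(),go(-13.2,0,78))"
```

```text
(array([-57.5, -71.8, 106.7]), array([-1.48, -2.8 ,  5.13])) (array([ 38.9, -76.2,  24.8]), array([ 1.48,  2.8 , -5.13]))
```

jog_arm(deltas=[0.039, -0.076, 0.0, 1.5, 2.8, -5.1, -1, 0.039, -0.076, 0.0, 1.5, 2.8, -5.1, -1, 0.039, -0.076, 0.025, 1.5, 2.8, -5.1, -1, 0.039, -0.076, 0.025, 1.5, 2.8, -5.1, -1, 0.039, -0.076, 0.025, 1.5, 2.8, -5.1, -1, 0.039, -0.076, 0.025, 1.5, 2.8, -5.1, -1])

```text
time: 7.25
tool_pos: [0.569, 0.1907, 0.2051]
tcp_rot: [-2.892, -0.549, -0.775]
wrist_force: [0.3, -0.3, -3.4]
width: 0.327
grip_force: 89.6
```

```bash
python3 - <<'E'
from h import *
c=snap("w5"); print(inseat(),go(-13.2,0,14))
cv2.imwrite("pics/w5b.png",cv2.resize(c["color"][60:360,80:480],(800,600),interpolation=cv2.INTER_CUBIC))
E
```

```text
(array([-10.9,  -3.7,  79.9]), array([-0.17,  0.09,  0.37])) (array([-2.4, -3.9, 65.9]), array([ 0.17, -0.09, -0.37]))
```

View pics/w5b.png

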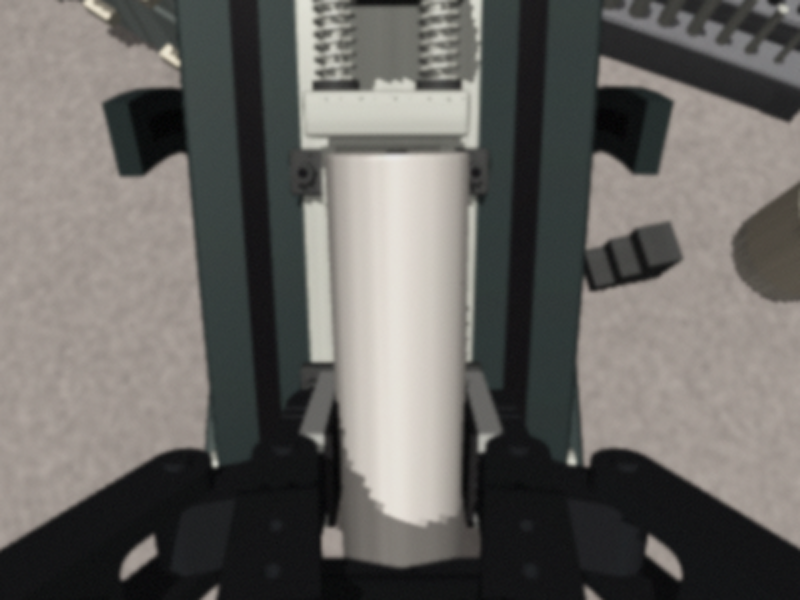

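The bar hangs over the fixture, parallel to it and slightly right of centre. Its end rim is at (398,152), and the jaw's low edge spans (305,136)–(468,136).

```bash
python3 - <<'E'
from h import *
c=load("w5"); o,d=ray(c,np.array([(305,136),(468,136),(398,152)])/2+[80,60])
a=S.inv().apply(o-s0); b=S.inv().apply(d)
print((a+b[:2]*((.015-a[2])/b[:2,2])[:,None])*1000, (a+b[2]*((.097-a[2])/b[2,2]))*1000)
print(proj(c,s0+S.apply([[.058,.026,.015],[.058,-.026,.015]])))
E
```

```text
[[ 57.39050291  25.06383395  15.        ]
 [ 56.96420587 -26.10273887  15.        ]] [53.70010101 -4.2984661  97.        ]
[[230.96871222 127.01958615]
 [313.86842071 126.29918968]]
```

jog_arm(deltas=[-0.002, -0.0035, 0.02, 0.2, 0, -0.4, -1, -0.002, -0.0035, 0.04, 0.2, 0, -0.4, -1, -0.002, -0.0035, 0.052, 0.2, 0, -0.4, -1, -0.002, -0.0035, 0.052, 0.2, 0, -0.4, -1, -0.002, -0.0035, 0.052, 0.2, 0, -0.4, -1, -0.002, -0.0035, 0.052, 0.2, 0, -0.4, -1])

```text
time: 7.9
tool_pos: [0.5919, 0.2036, 0.1619]
tcp_rot: [-2.886, -0.561, -0.78]
wrist_force: [0.5, 0.6, -3.1]
width: 0.322
grip_force: 89.6
```

```bash
python3 -c "
from h import *
print(inseat(),go(-13,-.3,14))"
```

```text
(array([-10.8,  -0.1,  28.9]), array([ 0.03,  0.26, -0.07])) (array([-2.2,  0.2, 14.9]), array([-0.03, -0.26,  0.07]))
```

jog_arm(deltas=[-0.002, 0, 0.007, 0, -0.2, 0, -1, -0.002, 0, 0.014, 0, -0.2, 0, -1, -0.002, 0, 0.014, 0, -0.2, 0, -1, -0.002, 0, 0.014, 0, -0.2, 0, -1])

```text
time: 8.3
tool_pos: [0.5961, 0.2057, 0.1471]
tcp_rot: [-2.889, -0.562, -0.772]
wrist_force: [0.1, 0.5, -1.8]
width: 0.326
grip_force: 89.6
```

```bash
python3 -c "
from h import *
print(inseat())"
```

```text
(array([-14.2,   0.3,  13.7]), array([ 0.06, -0.09, -0.09]))
```

jog_arm(deltas=[0.005, 0, 0, 0, 0, 0, -1, 0.01, 0, 0, 0, 0, 0, -1, 0.014, 0, 0, 0, 0, 0, -1, 0.017, 0, 0, 0, 0, 0, -1, 0.017, 0, 0, 0, 0, 0, -1, 0.017, 0, 0, 0, 0, 0, -1])

```text
time: 8.9
tool_pos: [0.606, 0.2102, 0.1522]
tcp_rot: [-2.893, -0.563, -0.758]
wrist_force: [-9.0, -4.3, -4.4]
width: 0.323
grip_force: 89.7
```

```bash
python3 -c "
from h import *
from workcell import readout
f=readout.read_state()['wrist_force'];print(inseat(),S.inv().apply(f))"
```

```text
(array([-2.2,  0.8, 12.7]), array([ 0.13, -0.63, -0.08])) [-10.8006863   -0.59705571   1.14921233]
```

jog_arm(deltas=[0.003, 0, 0, 0, 0, 0, -1, 0.006, 0, 0, 0, 0, 0, -1, 0.006, 0, 0, 0, 0, 0, -1, 0.006, 0, 0, 0, 0, 0, -1])

```text
time: 9.3
tool_pos: [0.6098, 0.2118, 0.1541]
tcp_rot: [-2.894, -0.563, -0.754]
wrist_force: [-11.2, -5.5, -5.0]
width: 0.325
grip_force: 89.8
```

```bash
python3 -c "
from h import *
from workcell import readout
f=readout.read_state()['wrist_force'];print(inseat(),S.inv().apply(f))"
```

```text
(array([ 2.2,  0.9, 12.3]), array([ 0.15, -0.78, -0.07])) [-13.27688815  -0.98306473   1.8572363 ]
```

jog_arm(deltas=[0, 0.001, 0.004, 0, 0.5, 0, -1, 0, 0.001, 0.008, 0, 0.5, 0, -1, 0, 0.001, 0.011, 0, 0.5, 0, -1, 0, 0.001, 0.011, 0, 0.5, 0, -1, 0, 0.001, 0.011, 0, 0.5, 0, -1])

```text
time: 9.8
tool_pos: [0.6148, 0.213, 0.144]
tcp_rot: [-2.89, -0.562, -0.765]
wrist_force: [-10.5, -4.0, -7.2]
width: 0.328
grip_force: 89.8
```

```bash
python3 -c "
from h import *
from workcell import readout
f=readout.read_state()['wrist_force'];print(inseat(),S.inv().apply(f))"
```

```text
(array([1.6, 0.1, 1. ]), array([ 0.17, -0.33, -0.07])) [-13.29289547   0.21473956  -0.58786338]
```

jog_arm(deltas=[0, 0, 0.002, 0, 0.2, 0, -1, 0, 0, 0.004, 0, 0.2, 0, -1, 0, 0, 0.006, 0, 0.2, 0, -1, 0, 0, 0.006, 0, 0.2, 0, -1])

```text
time: 10.2
tool_pos: [0.6162, 0.2141, 0.1422]
tcp_rot: [-2.887, -0.561, -0.768]
wrist_force: [-40.0, -15.1, 25.4]
width: 0.327
grip_force: 94.6
```

```bash
python3 -c "
from h import *
from workcell import readout
s=readout.read_state();print(inseat(),S.inv().apply(s['wrist_force']),S.inv().apply(s['torque']))"
```

```text
(array([ 2.2,  0.5, -1.4]), array([ 0.25, -0.18,  0.  ])) [-24.3371344    0.92008182  43.35293232] [ 0.07600833  3.9167731  -0.55764454]
```

jog_arm(deltas=[0, 0, -0.002, 0, 0, 0, -1, -0.003, 0, -0.002, 0, 0, 0, -1, -0.006, 0, -0.002, 0, 0, 0, -1, -0.008, 0, -0.002, 0, 0, 0, -1, -0.008, 0, -0.002, 0, 0, 0, -1])

```text
time: 10.7
tool_pos: [0.6139, 0.2129, 0.1412]
tcp_rot: [-2.883, -0.559, -0.784]
wrist_force: [-8.2, 1.1, 0.7]
width: 0.321
grip_force: 89.9
```

```bash
python3 -c "
from h import *
from workcell import readout
s=readout.read_state();print(inseat(),S.inv().apply(s['wrist_force']),S.inv().apply(s['torque']))"
```

```text
(array([-0.5,  0.3, -0.9]), array([0.16, 0.45, 0.01])) [-5.89006085  4.09752     4.19166932] [ 0.54591358  1.35929428 -0.39803891]
```

jog_arm(deltas=[-0.001, 0, 0.002, 0, -0.8, 0, -1, -0.001, 0, 0.002, 0, -0.8, 0, -1, -0.001, 0, 0.001, 0, -0.8, 0, -0.5, -0.001, 0, 0, 0, -0.8, 0, 0, -0.001, 0, 0, 0, -0.8, 0, 0, -0.001, 0, 0, 0, -0.8, 0, 0, -0.001, 0, 0, 0, -0.8, 0, 0])

```text
time: 11.4
tool_pos: [0.6159, 0.2124, 0.1425]
tcp_rot: [-2.889, -0.562, -0.773]
wrist_force: [-0.6, -0.5, -0.5]
width: 0.502
grip_force: 0.0
```

```bash
python3 -c "
from h import *
from workcell import readout
s=readout.read_state();print(inseat(),S.inv().apply(s['wrist_force']),s['width'],s['grip_force'])"
```

```text
(array([ 1.6, -0.9, -0.7]), array([ 0.04, -0.03, -0.09])) [-0.91680992 -0.24515823 -0.00937803] 0.5020039405160915 0.0
```

jog_arm(deltas=[0, 0, -0.02, 0, 0, 0, 0, 0, 0, -0.05, 0, 0, 0, 0, 0, 0, -0.09, 0, 0, 0, 0, -0.02, 0, -0.12, 0, 0, 0, 0.3, -0.03, 0, -0.12, 0, 0, 0, 1, -0.03, 0, -0.12, 0, 0, 0, 1, -0.03, 0, -0.12, 0, 0, 0, 1])

```text
time: 12.1
tool_pos: [0.5352, 0.18, 0.2293]
tcp_rot: [-2.89, -0.562, -0.769]
wrist_force: [-0.4, 0.2, 0.0]
width: 1.004
grip_force: 0.0
```

```bash
python3 - <<'E'
from h import *
c=snap("w6"); print(inseat())
cv2.imwrite("pics/w6b.png",cv2.resize(c["color"][90:315,130:430],(800,600),interpolation=cv2.INTER_CUBIC))
f=lambda P:((proj(c,s0+S.apply(np.array(P)/1000))-[130,90])*800/300).round(0).tolist()
print("jaw edge loaded",f([[65,26,15],[65,-26,15]]),"crown ends",f([[65,0,15],[-65,0,15]]),"stop",f([[-65,25,-3],[-65,-25,-3]]))
E
```

```text
(array([-30.1,  -0.9, 117.8]), array([ 0.06, -0.23, -0.07]))
jaw edge loaded [[301.0, 2.0], [490.0, 2.0]] crown ends [[395.0, 2.0], [396.0, 439.0]] stop [[323.0, 417.0], [470.0, 417.0]]
```

View pics/w6b.png

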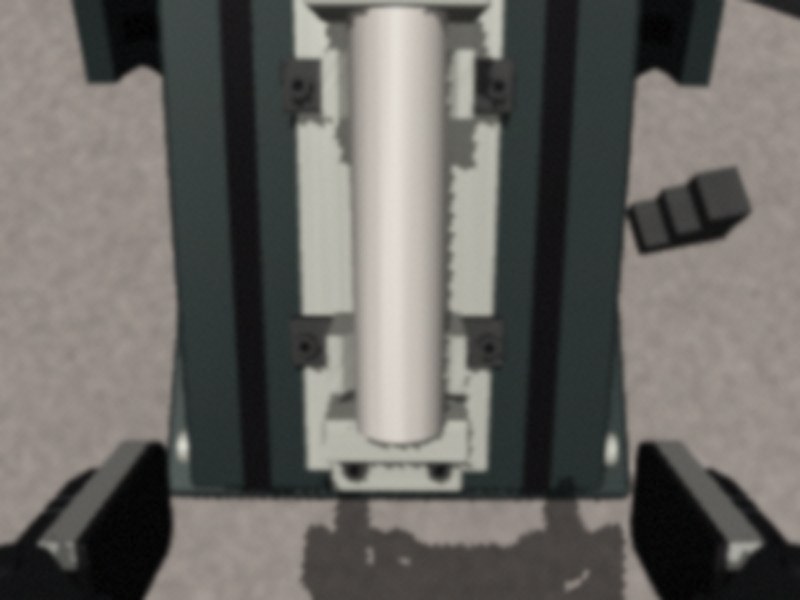

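The bar lies between the stop and the pusher, with its low end at (398,443) against an expected 439, and the jaw edge is at the loaded position. I'll press the upper end down with closed fingertips to be sure it's home.

jog_arm(deltas=[0.03, -0.001, 0, 0, 0, 0, -1, 0.07, -0.001, 0, 0, 0, 0, -1, 0.07, -0.001, 0.03, 0, 0, 0, -1, 0.07, -0.001, 0.06, 0, 0, 0, -1, 0.07, -0.001, 0.074, 0, 0, 0, -1, 0.07, -0.001, 0.078, 0, 0, 0, -1, 0.07, -0.001, 0.078, 0, 0, 0, -1, 0.07, -0.001, 0.078, 0, 0, 0, -1], squeeze=30)

```text
time: 12.95
tool_pos: [0.6277, 0.2184, 0.1988]
tcp_rot: [-2.889, -0.562, -0.772]
wrist_force: [0.9, -0.0, 0.2]
width: -0.003
grip_force: 0.0
```

```bash
python3 -c "
from h import *
from workcell import readout
s=readout.read_state();print(inseat(),S.inv().apply(s['wrist_force']),s['width'])"
```

```text
(array([41.1,  0.2, 41.5]), array([ 0.05, -0.07, -0.09])) [ 0.78803787 -0.33475975 -0.2360234 ] -0.002830681078845665
```

Contact is expected at TCP z ≈ 32, so I'll step down.

jog_arm(deltas=[0, 0, 0.003, 0, 0, 0, -1, 0, 0, 0.006, 0, 0, 0, -1, 0, 0, 0.009, 0, 0, 0, -1, 0, 0, 0.0105, 0, 0, 0, -1, 0, 0, 0.0105, 0, 0, 0, -1])

```text
time: 13.45
tool_pos: [0.632, 0.2201, 0.1908]
tcp_rot: [-2.889, -0.563, -0.772]
wrist_force: [-11.4, -5.1, 12.7]
width: 0.001
grip_force: 8.1
```

```bash
python3 -c "
from h import *
from workcell import readout
s=readout.read_state();print(inseat(),S.inv().apply(s['wrist_force']),s['width'])"
```

```text
(array([41.2,  0.3, 32.3]), array([ 0.05, -0.1 , -0.11])) [-4.50210152 -0.50832089 17.2173834 ] 0.0010520743756339687
```

jog_arm(deltas=[0, 0, 0.001, 0, 0, 0, -1, 0, 0, 0.001, 0, 0, 0, -1, 0, 0, 0.001, 0, 0, 0, -1])

```text
time: 13.75
tool_pos: [0.6321, 0.2202, 0.1907]
tcp_rot: [-2.889, -0.563, -0.771]
wrist_force: [-17.1, -6.1, 18.3]
width: -0.0
grip_force: 12.3
```

```bash
python3 -c "
from h import *
from workcell import readout
s=readout.read_state();print(inseat(),S.inv().apply(s['wrist_force']),s['width'])"
```

```text
(array([41.2,  0.3, 32.1]), array([ 0.06, -0.1 , -0.12])) [-6.55688198  0.74902291 24.94457441] -3.816297189887145e-05
```

jog_arm(deltas=[0, 0, -0.006, 0, 0, 0, -1, -0.04, 0, -0.012, 0, 0, 0, -1, -0.082, 0, -0.012, 0, 0, 0, -1, -0.082, 0, -0.008, 0, 0, 0, -1, -0.082, 0, -0.004, 0, 0, 0, -1, -0.082, 0, 0, 0, 0, 0, -1, -0.082, 0, 0, 0, 0, 0, -1])

```text
time: 14.45
tool_pos: [0.5636, 0.1936, 0.1478]
tcp_rot: [-2.892, -0.565, -0.758]
wrist_force: [-38.7, -12.8, 32.3]
width: 0.003
grip_force: 23.9
```

```bash
python3 -c "
from h import *
from workcell import readout
s=readout.read_state();print(inseat(),S.inv().apply(s['wrist_force']),s['width'])"
```

```text
(array([-43.9,   1.2,  31.7]), array([ 0.21, -0.62, -0.15])) [-19.08312529   2.52101195  48.30796265] 0.002650766488036219
```

jog_arm(deltas=[0, 0, -0.01, 0, 0, 0, -1, 0, 0, -0.04, 0, 0, 0, -1, 0.01, 0, -0.09, 0, 0, 0, 0, 0.03, 0, -0.12, 0, 0, 0, 1, 0.03, 0, -0.12, 0, 0, 0, 1, 0.03, 0, -0.12, 0, 0, 0, 1])

```text
time: 15.05
tool_pos: [0.5381, 0.1818, 0.2702]
tcp_rot: [-2.887, -0.562, -0.781]
wrist_force: [-0.2, -0.3, -0.5]
width: 0.68
grip_force: 0.0
```

```bash
python3 - <<'E'
from h import *
from workcell import readout
c=snap("w7"); print(inseat(),readout.read_state()["wrist_force"])
cv2.imwrite("pics/w7b.png",cv2.resize(c["color"][60:330,110:450],(756,600),interpolation=cv2.INTER_CUBIC))
f=lambda P:((proj(c,s0+S.apply(np.array(P)/1000))-[110,60])*2.2222).round(0).tolist()
print("jaw edge loaded",f([[65,26,15],[65,-26,15]]),"rest",f([[58,26,15]]),"crown ends",f([[65,0,15],[-65,0,15]]),"stop",f([[-65,25,-3],[-65,-25,-3]]), "sides",f([[55,15,0],[55,-15,0],[-55,15,0],[-55,-15,0]]))
E
```

```text
(array([ -9.6,   0. , 150.1]), array([ 0.04, -0.01, -0.1 ])) [ 0.01992009 -0.4823587  -0.81619931]
jaw edge loaded [[310.0, 146.0], [443.0, 146.0]] rest [[310.0, 164.0]] crown ends [[376.0, 146.0], [376.0, 452.0]] stop [[323.0, 435.0], [430.0, 436.0]] sides [[340.0, 171.0], [413.0, 171.0], [344.0, 418.0], [409.0, 418.0]]
```

View pics/w7b.png

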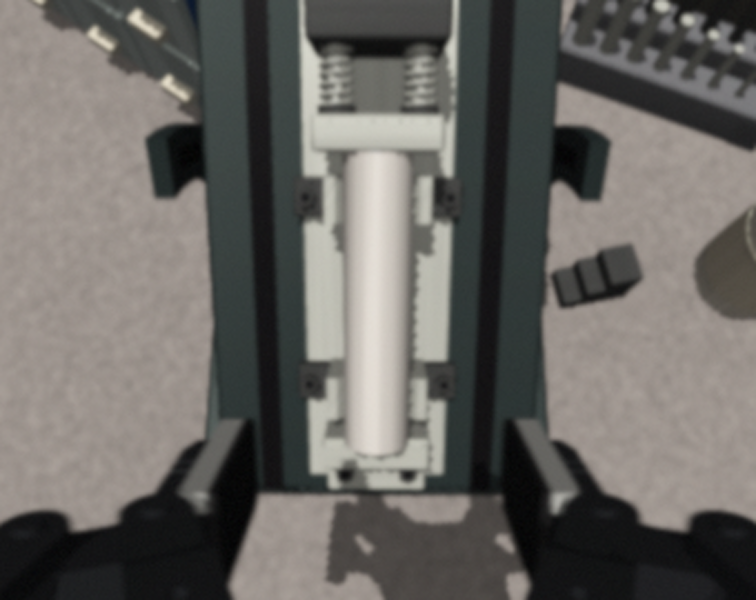

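The jaw edge is at v≈150, against 146 expected loaded and 164 at rest. The bar end is at 457 against 452, so the whole view is offset by the same small amount. Both ends bottomed at the same height under the fingertips, so the bar is home.

```bash
python3 -c "
from workcell import finish_job
print(finish_job())"
```

```text
the job is handed in; nothing more can be done
None
```

I loaded the full-length bar into the V-block fixture, let go of it and handed the job in at about 15 s. The last wrist picture and a press on each end show it home in both V-blocks between the stop and the pusher. One of those fingertip presses reached about 50 N at the wrist; the other bars and loose items were left alone.

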